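# Prove the emergency stop and restart

### The job

Test the dust extractor's emergency stop: press the big eared mushroom button in until it latches and take the hand off it, then push its ears round clockwise (seen from above) with a fingertip, without gripping them, until it pops up, and let it turn back. Only after that press the round button on the other box fully in to restart, and let it spring back. Do not press the square button, and do not lift or shift the two boxes or any of the loose things around them.

Things in the scene. Friction and masses are not known exactly. Their poses are not given: they have to be found in the camera images.
- stop_box: Grey box 96 x 96 x 60 mm with the mushroom stop button standing on its top, loose on the bench, about 2.5 kg (2 to 3.3). Origin: centre of its underside; z up; x runs towards its back, where a black cable gland sticks out 16 mm; y to its left.
- stop_press (a joint): How far the mushroom button is pressed in, m: 0 up, 0.012 at the bottom stop. It latches just past 0.010 and then stands at about 0.010 by itself; pressing takes up to about 12 N. When released by the twist it springs back to 0.
- stop_twist (a joint): How far the mushroom head is twisted clockwise seen from above, rad: 0 at rest, stop at 1.1; it does not turn the other way. A latched button is let go at about 0.65. The twist is light (under 0.05 N m) and springs back to 0 when left.
- stop_top (a point): Centre of the top of the mushroom head, moving with it: 111.5 mm above the bench when up, about 101.5 mm when latched. The black head is 56 mm across and 22.5 mm high, its domed top narrows to 26 mm across, and it stands on a stem 25 mm thick; its underside is 29 mm above the box top when up, about 19 mm when latched. The point's x and y axes are those of the stop box at twist 0 and turn with the head.
- ear_left (a point): Point inside the left one of the two ears that stick out from opposite sides of the mushroom head, moving with it; 42 mm from the head's axis along the head's +y, at mid-height of the ear and 16.5 mm below the head's top. Each ear is a straight bar 12 mm wide and 12 mm high that ends 51 mm from the axis. For clockwise the left ear is pushed towards the head's +x.
- ear_right (a point): The same point in the opposite (right) ear, 42 mm from the axis along the head's -y. For clockwise it is pushed towards the head's -x.
- ear_fronts: The leading halves of the two ears, on the side towards which they turn clockwise (+x half of the left ear, -x half of the right). A push for clockwise lands on the other halves; force from the fingers here means that an ear is being gripped or pushed the wrong way. Origin on the head's axis at the head's underside.
- start_box: Grey box 80 x 130 x 60 mm with two black push buttons on its top, loose on the bench, 1.8 kg. Origin: centre of its underside; z up; x towards its back (black cable gland, 16 mm), y to its left.
- round_button (a joint): Press of the round button, m: 0 up, 0.006 at the bottom stop; sprung, about 5 N at the bottom, returns by itself.
- round_top (a point): Centre of the top of the round button (24 mm across), 33 mm left of the middle of the start box; 74 mm above the bench and 14 mm above the box top when up.
- square_button (a joint): Press of the square button, m, built as the round one. To be left alone.
- square_top (a point): Centre of the top of the square button (24 x 24 mm), 33 mm right of the middle of the start box, as high as the round one.
- jar: Loose small grey jar with a black lid, 32 mm across, 26 mm high; origin under its centre. Bystander.
- pen: Loose pen, 11 x 140 x 13 mm, lying along its y; origin under its middle. Bystander.
- drill: Loose small black pin vice, 17 x 62 x 17 mm, lying along its y. Bystander.
- stones: Loose flat box with a clear lid, 48 x 60 x 20 mm; origin under its centre. Bystander.
- pliers: Loose pliers with grey handles, 47 x 120 x 10 mm, lying along its y. Bystander.
- case: Loose black spectacle case, 62 x 206 x 34 mm, long along its y. Bystander.

How it is judged:
On the way, in this order (a step that is already met when the one before it is completed fails the run):
1. the mushroom button is latched in, with the robot off the stop box (value of joint stop_press above 0.008 m and contact force between each of the arm, the fingers and stop_box below 0.3 N), for 0.1 s.
2. the mushroom button is twisted out of its latch and has popped up (value of joint stop_press below 0.002 m), for 0.02 s.
3. the round button is pressed in (value of joint round_button above 0.004 m), for 0.02 s.
At the end, for the whole second after the job is handed in: Mushroom button up (within 2 mm) and turned back (within 0.15 rad), both push buttons up (within 1.5 mm), both boxes within 20 mm and the loose bystanders within 30 mm of where they began (value of joint stop_press below 0.002 m and value of joint stop_twist below 0.15 rad and value of joint each of round_button, square_button below 0.0015 m and distance of each of stop_box, start_box from where it was at the start of the episode below 0.02 m and distance of each of jar, pen, drill, stones, pliers, case from where it was at the start of the episode below 0.03 m); the robot touches nothing.
It fails at once if a box is lifted (8 mm) or shifted (20 mm) (height (world z) of any of stop_box, start_box above 0.008 m or distance of any of stop_box, start_box from where it was at the start of the episode above 0.02 m).
It fails at once if an ear is gripped or forced backwards (over 8 N on its leading half) (contact force between the fingers and ear_fronts above 8 N).
It fails at once if the square button is pressed (3 mm) (value of joint square_button above 0.003 m).
It fails at once if the round button is pressed while the stop is in (value of joint round_button above 0.003 m and value of joint stop_press above 0.004 m).
It fails at once if a loose bystander is lifted or moved 30 mm (distance of any of jar, pen, drill, stones, pliers, case from where it was at the start of the episode above 0.03 m).
It also fails if it takes over 54 s, if anything falls off the work surface, if the arm or the gripper's body presses on something with over 40 N, if the wrist force passes 120 N, or if a joint passes its speed limit or range.

### The arm

A 6-joint arm with a two-finger parallel gripper is mounted at the origin on a cart in front of the work surface, level with it; the furniture and walls round the work are solid. World frame = base frame: x ahead of the robot, y to its left, z up, the work surface at z = 0. Lengths are in m, angles in rad, forces in N, time in s.
With the tool pointing down it reaches from about 0.375 to 0.9 m from the base axis. Payload 3.1 kg.
Tool frame: the origin (TCP) lies between the finger pads; the fingertips stand 22 mm ahead of it and the grasp point (between the pads) lies 3 mm ahead of it; z points along the fingers, y is the line along which they close (so a half turn about z gives the same grasp; the last joint's range is limited). The gripper opens to 87 mm and grips with 3 to 60 N. Pads are 19 mm wide; open, the fingers measure 117 mm over their backs; the gripper's body (75 mm by 190 mm) begins 51 mm behind the grasp point.
Start: joints at [-1.526, 0.527, 1.433, -0, 1.181, -0.178], TCP at [0.139, -0.609, 0.214] pointing down, gripper open.
Joint ranges: [-3.08, 3.08], [-0.75, 2.2], [0.22, 2.44], [-1.43, 4.57], [0, 2.65], [-2.85, 2.85]. Speed limits (rad/s): [2.79, 2.79, 3.14, 3.14, 3.14, 3.14].

### API

Orientations are given as a unit quaternion [x, y, z, w].
In Python, from rig import robot gives the robot as it stands.
- The arm moves only by the tool move_arm, never from a script. Its argument "series" is text: rows parted by semicolons, each of 6 numbers parted by spaces: the shift along the tool's x, y, z in mm, then the turn, a rotation vector about the tool's x, y, z in degrees. In form: dx dy dz ax ay az; .... A call has 1 to 8 rows; each row is the pose to reach, as a shift and turn from the pose commanded when the call began, along the tool's axes at that moment; what a row does not reach only later rows make up. A row lasts 1/12 s, in which the tool goes at most 41.7 mm and 7.16 degrees, less where a joint would pass 70% of its speed; a pose out of reach is approached as far as the arm can. A call with a gripper value outside its range is refused whole. "jaw" is the opening, from 0 (shut) to 1 (fully open), set as the call begins (left out, the last holds). The fingers move at their own pace and stop on an object; "newtons" is the grip in N (left out, the last holds). Time passes only in rows, so rows that repeat a pose let the fingers close. It gives the time, the measured TCP pose, the force, the opening and the grip force at its end, in the units of the state.
- robot.get_obs(): the state, without advancing time (a new reading comes with each control period).
- robot.camera(name): name is "scene" or "top"; returns a dict with "img" (400x640x3 uint8, red, green, blue), "mtx" (3x3 intrinsics, pixels), "distortion" ([k1, k2, p1, p2, k3] as OpenCV has them; the pictures are not rectified), "world_to_cam" (4x4, takes a point from world to camera coordinates). Camera axes: x right, y down, z forward; pixel columns grow to the right and rows downward; lengths in m; the calibration is good to about 2 mm. A picture is of the moment at which its call begins. There is no depth.
- robot.hand_in(): hands the job in; it is judged then, once.
Trained networks look in a picture, given as the dict that the camera call returned (one of the last four; its "shot" number tells which), for a name from the list of things; names that differ only in an ending like _2 or _b are one class to them, and where a whole thing is asked for, a point or a joint stands for the part that bears it (a point fixed in the world has none). Each returns a list of dicts, best first, with "p" (0 to 1); they miss things now and then, are a little off and sometimes report something else, mostly with a low value. They report only what shows in the picture. A call takes as long as a camera call.
- robot.search_frame(picture, thing): "xyz" ([x, y, z] in m, in world coordinates, good to about 4 mm: the middle of the surface that is visible of it).
- robot.tip_of(picture, thing): "xyz" ([x, y, z] in m, in world coordinates, good to about 4 mm: a listed point, or the origin of a listed thing).
The state is a dict: "time": time; "q": joint angles; "joint_velocities": joint speeds; "joint_torque": joint torques, N m; "position": TCP position; "tool_rot": TCP orientation; "ft_force": force on the tool from outside, world axes, zero at the start; "moment": the same for the moment, N m; "grip_width": finger opening in m; "grip_force": force on a finger pad.
Only numpy, scipy, OpenCV 4.12 (cv2) and the standard library are available. Lean on these libraries where they do the work, as an engineer would, in place of code of your own. Each camera call takes 0.05 s, during which the arm holds its last target. There are 200 camera calls.

## Working session

There is one attempt and no reset: what is moved stays moved. The work goes in short steps, Python scripts to look and compute and a tool call to move; the robot and the scene stay as the last step left them, time stands still between calls to the robot, and variables do not carry over. Pictures are saved under pics/ and viewed, at most 10 in all, crops included, and the job is handed in when it is done.

Besides the shell and the picture viewer there is one more tool, called after "Call:" as name(argument=value, ...), one argument or row to a line, values as JSON. move_arm: Moves the arm, as the interface text tells. Its arguments: {"type":"object","properties":{"series":{"type":"string"},"jaw":{"type":"number"},"newtons":{"type":"number"}},"required":["series"]}

```bash
mkdir -p pics; python3 - <<'E'
from rig import robot
import cv2,numpy as np
o=robot.get_obs();print({k:np.round(v,3) for k,v in o.items()})
for n in("scene","top"):
    c=robot.camera(n);cv2.imwrite(f"pics/{n}0.png",c["img"][:,:,::-1])
    for t in("stop_box","stop_top","ear_left","ear_right","start_box","round_top","square_top","jar","pen","drill","stones","pliers","case"):
        r=robot.tip_of(c,t)
        print(n,t,[(np.round(d["xyz"],3).tolist(),round(d["p"],2)) for d in r[:2]])
E
```

```text
{'time': np.float64(0.0), 'q': array([-1.525,  0.528,  1.434, -0.   ,  1.181, -0.179]), 'joint_velocities': array([ 0.002, -0.   , -0.001, -0.   , -0.001,  0.001]), 'joint_torque': array([  0.   , -44.005, -17.659,   0.063,   0.058,  -0.   ]), 'position': array([ 0.139, -0.609,  0.213]), 'tool_rot': array([ 0.994,  0.112,  0.   , -0.001]), 'ft_force': array([-0.755,  0.366,  0.804]), 'moment': array([-0.04 , -0.012,  0.044]), 'grip_force': np.float64(0.0), 'grip_width': np.float64(0.087)}
scene stop_box [([0.494, -0.176, 0.001], 0.84), ([0.471, -0.136, 0.097], 0.5)]
scene stop_top [([0.49, -0.17, 0.111], 0.62)]
scene ear_left [([0.471, -0.135, 0.095], 0.65)]
scene ear_right [([0.502, -0.211, 0.092], 0.9), ([0.519, 0.345, 0.002], 0.34)]
scene start_box [([0.508, 0.133, 0.001], 0.76)]
scene round_top [([0.52, 0.168, 0.076], 0.61)]
scene square_top [([0.495, 0.108, 0.07], 0.47)]
scene jar [([0.495, -0.017, -0.0], 0.41), ([0.522, 0.167, 0.075], 0.37)]
scene pen [([0.385, 0.13, 0.007], 0.82)]
scene drill []
scene stones [([0.644, -0.015, -0.002], 0.72), ([0.52, 0.167, 0.08], 0.26)]
scene pliers [([0.52, 0.343, 0.0], 0.74)]
scene case [([0.571, -0.386, -0.001], 0.76)]
top stop_box [([0.492, -0.172, -0.002], 0.96), ([0.521, 0.346, 0.003], 0.41)]
top stop_top [([0.487, -0.17, 0.111], 0.54)]
top ear_left [([0.473, -0.135, 0.09], 0.77)]
top ear_right [([0.512, -0.209, 0.096], 0.63)]
top start_box [([0.505, 0.138, 0.004], 0.55)]
top round_top [([0.522, 0.168, 0.075], 0.46)]
top square_top [([0.495, 0.108, 0.071], 0.5)]
top jar [([0.493, -0.021, 0.002], 0.47)]
top pen [([0.387, 0.127, -0.003], 0.68)]
top drill [([0.377, -0.189, 0.0], 0.49)]
top stones [([0.644, -0.014, 0.002], 0.57), ([0.49, -0.179, 0.09], 0.38)]
top pliers [([0.523, 0.346, 0.002], 0.54)]
top case [([0.57, -0.39, -0.001], 0.86)]
```

View pics/top0.png

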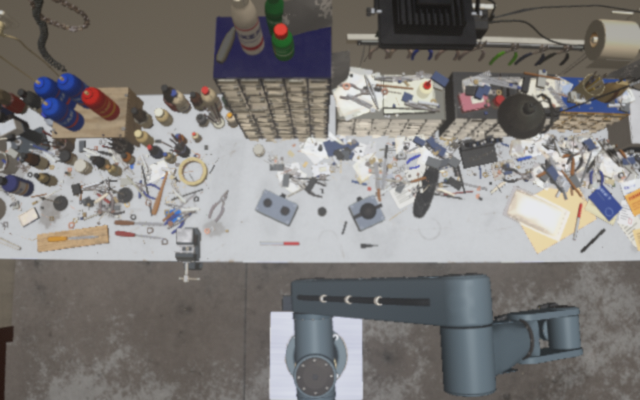

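View pics/scene0.png

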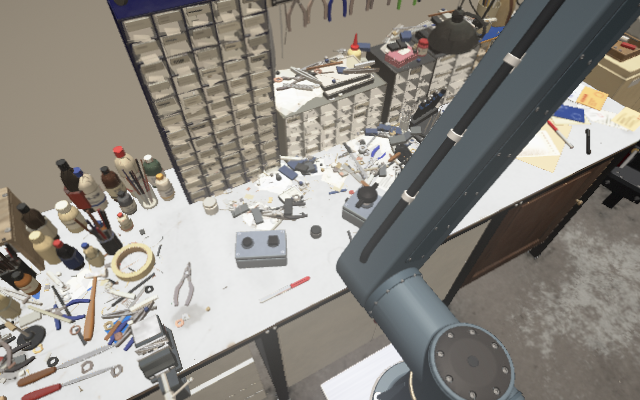

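```bash
cat >h.py <<'E'
import sys,numpy as np
from scipy.spatial.transform import Rotation as R
from rig import robot
def rel(*targets):
    """targets (x,y,z,yaw_deg of tool x), tool down -> rows"""
    o=robot.get_obs();p=np.array(o["position"]);r=R.from_quat(o["tool_rot"])
    for x,y,z,w in targets:
        g=R.from_quat([np.cos(np.radians(w)/2),np.sin(np.radians(w)/2),0,0])
        print(np.round(r.inv().apply(np.array([x,y,z])-p)*1000,1),np.round((r.inv()*g).as_rotvec(degrees=True),1))
E
python3 -c "
from h import *
rel((.49,-.172,.17,115))"
```

```text
[ 439.6 -348.5   43.8] [   0.     0.  -102.2]
```

Call:
move_arm(
  series="440 -348 44 0 0 -102; 440 -348 44 0 0 -102; 440 -348 44 0 0 -102; 440 -348 44 0 0 -102; 440 -348 44 0 0 -102; 440 -348 44 0 0 -102; 440 -348 44 0 0 -102; 440 -348 44 0 0 -102",
  jaw=0,
  newtons=10,
)

```text
time: 2.07
position: [0.3481, -0.349, 0.1878]
tool_rot: [0.817, 0.577, 0.0, 0.0]
ft_force: [0.6, -0.7, 0.4]
grip_width: 0.0416
grip_force: 0.0
```

```bash
python3 -c "
from h import *
rel((.49,-.172,.17,115))"
```

```text
[214.3  74.4  17.8] [  0.    0.  -44.6]
```

Call:
move_arm(
  series="214 74 18 0 0 -45; 214 74 18 0 0 -45; 214 74 18 0 0 -45; 214 74 18 0 0 -45; 214 74 18 0 0 -45; 214 74 18 0 0 -45; 214 74 18 0 0 -45; 214 74 18 0 0 -45",
)

```text
time: 2.73
position: [0.4903, -0.1731, 0.1696]
tool_rot: [0.535, 0.845, -0.0, 0.0]
ft_force: [-0.4, -0.0, -0.0]
grip_width: 0.0007
grip_force: 0.0
```

```bash
python3 - <<'E'
from h import *
import cv2
rel((.49,-.172,.135,115),(.49,-.172,.1205,115))
for n in("scene","top"):
    c=robot.camera(n);T=c["world_to_cam"];
    o=robot.get_obs()
    def pr(p):
        return cv2.projectPoints(np.array([p],float),cv2.Rodrigues(T[:3,:3])[0],T[:3,3],c["mtx"],np.array(c["distortion"]))[0].ravel()
    u,v=pr([.49,-.172,.1]).astype(int)
    im=c["img"][max(0,v-60):v+60,max(0,u-80):u+80,::-1]
    cv2.imwrite(f"pics/{n}1.png",cv2.resize(im,None,fx=5,fy=5,interpolation=2)); print(n,u,v,im.shape)
    for t in("stop_top","ear_left","ear_right","stop_box"):
        print(t,[(np.round(d["xyz"],3).tolist(),round(d["p"],2)) for d in robot.tip_of(c,t)[:1]])
E
```

```text
[ 1.1  0.1 34.6] [0.  0.  0.3]
[ 1.1  0.1 49.1] [0.  0.  0.3]
scene 366 193 (120, 160, 3)
stop_top [([0.49, -0.169, 0.113], 0.45)]
ear_left [([0.469, -0.134, 0.096], 0.44)]
ear_right [([0.502, -0.208, 0.097], 0.61)]
stop_box [([0.493, -0.175, -0.0], 0.96)]
top 367 210 (120, 160, 3)
stop_top []
ear_left []
ear_right []
stop_box []
```

Now a careful press: down to contact, then to the bottom.

Call:
move_arm(
  series="1 0 20 0 0 0; 1 0 33 0 0 0; 1 0 38 0 0 0; 1 0 42 0 0 0; 1 0 46 0 0 0; 1 0 48 0 0 0; 1 0 48 0 0 0",
)

```text
time: 3.82
position: [0.4892, -0.1736, 0.1217]
tool_rot: [0.536, 0.844, 0.0, 0.0]
ft_force: [-0.2, 0.5, -0.2]
grip_width: 0.0006
grip_force: 0.0
```

```bash
python3 - <<'E'
from h import *
import cv2
o=robot.get_obs();print(o["position"],o["ft_force"])
c=robot.camera("scene")
cv2.imwrite("pics/scene2.png",cv2.resize(c["img"][133:253,286:446,::-1],None,fx=5,fy=5,interpolation=2))
for t in("stop_top","ear_left","ear_right","stop_box"):
        print(t,[(np.round(d["xyz"],3).tolist(),round(d["p"],2)) for d in robot.tip_of(c,t)[:1]])
E
```

```text
[ 0.48916726 -0.17362203  0.12165263] [-0.23505147  0.48870205 -0.15714872]
stop_top [([0.49, -0.172, 0.111], 0.5)]
ear_left [([0.52, 0.168, 0.076], 0.73)]
ear_right [([0.494, 0.109, 0.071], 0.61)]
stop_box [([0.491, -0.175, -0.002], 0.7)]
```

View pics/scene2.png

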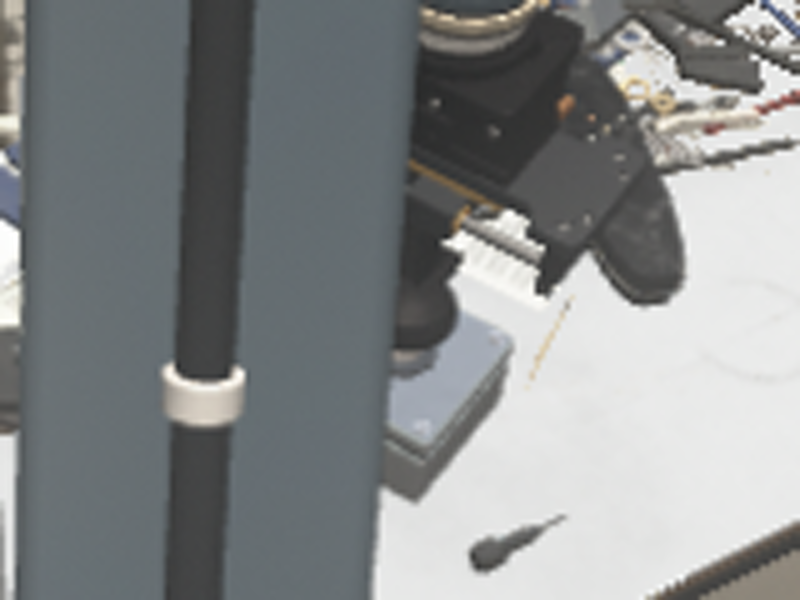

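Call:
move_arm(
  series="0 0 1 0 0 0; 0 0 2 0 0 0; 0 0 2 0 0 0",
)

```text
time: 4.32
position: [0.489, -0.1735, 0.1196]
tool_rot: [0.536, 0.844, -0.0, -0.0]
ft_force: [0.0, -0.2, -0.1]
grip_width: 0.0002
grip_force: 0.0
```

Call:
move_arm(
  series="0 0 1 0 0 0; 0 0 2 0 0 0; 0 0 2 0 0 0",
)

```text
time: 4.57
position: [0.4889, -0.1735, 0.1174]
tool_rot: [0.536, 0.844, 0.0, -0.0]
ft_force: [0.3, -0.6, -0.4]
grip_width: 0.0004
grip_force: 0.0
```

```bash
python3 - <<'E'
from h import *
import cv2
o=robot.get_obs();p=np.array(o["position"])
ims=[]
for n in("scene","top"):
    c=robot.camera(n);T=c["world_to_cam"]
    pr=lambda q:cv2.projectPoints(np.array([q],float),cv2.Rodrigues(T[:3,:3])[0],T[:3,3],c["mtx"],np.array(c["distortion"]))[0].ravel()
    u,v=pr([.49,-.172,.1]).astype(int)
    f=10; x0,y0=u-40,v-28
    im=cv2.resize(c["img"][y0:y0+56,x0:x0+80,::-1],None,fx=f,fy=f,interpolation=2)
    for q,col in((p-[0,0,.022],(0,0,255)),([.49,-.172,.1115],(0,255,0)),([.49,-.172,.089],(0,255,0)),([.49,-.172,.0],(255,255,0)),([.507,-.21,.095],(255,0,255))):
        a=(pr(q)-[x0,y0])*f+f/2
        cv2.circle(im,tuple(int(k) for k in a),4,col,-1)
    cv2.imwrite(f"pics/{n}3.png",im)
E
```

```text
(no output)
```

View pics/scene3.png

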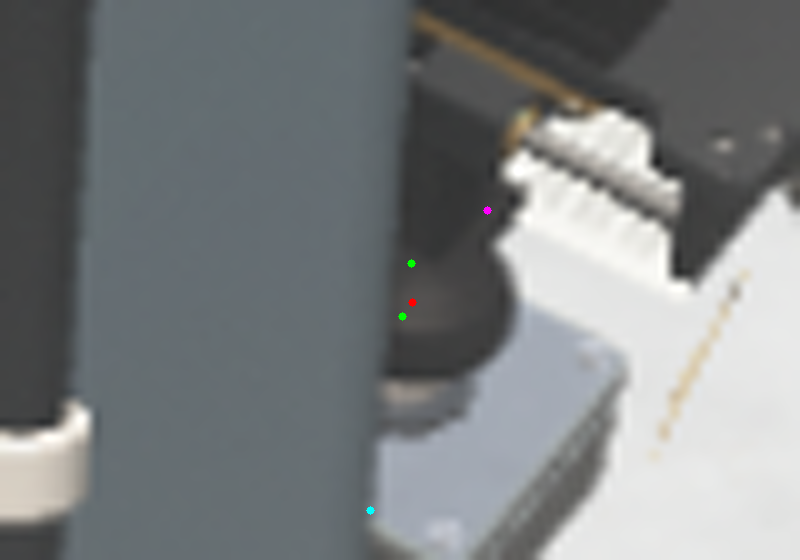

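View pics/top3.png

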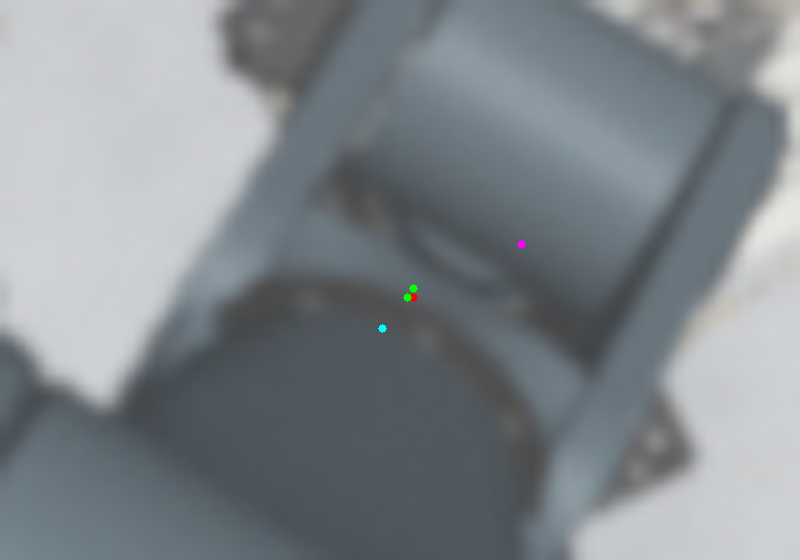

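```bash
python3 - <<'E'
from h import *
import cv2
c=robot.camera("scene");T=c["world_to_cam"]
x0,y0,f=350,165,10
pr=lambda q:cv2.projectPoints(np.asarray(q,float),cv2.Rodrigues(T[:3,:3])[0],T[:3,3],c["mtx"],np.array(c["distortion"]))[0][:,0]
a=np.linspace(0,6.3,60)
out=[]
im0=cv2.imread("pics/scene1.png") # u0=286,v0=133,f5
i0=im0[(y0-133)*5:(y0-133+56)*5,(x0-286)*5:(x0-286+40)*5];i0=cv2.resize(i0,(400,560))
i1=cv2.resize(c["img"][y0:y0+56,x0:x0+40,::-1],(400,560),interpolation=2)
for im in(i0,i1):
    for z,col in((.089,(0,255,0)),(.077,(0,0,255))):
        q=np.c_[.49+.028*np.cos(a),-.172+.028*np.sin(a),0*a+z]
        cv2.polylines(im,[((pr(q)-[x0,y0])*f+f/2).astype(int)],False,col,1)
cv2.imwrite("pics/cmp.png",np.hstack([i0,i1]))
E
```

```text
(no output)
```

View pics/cmp.png

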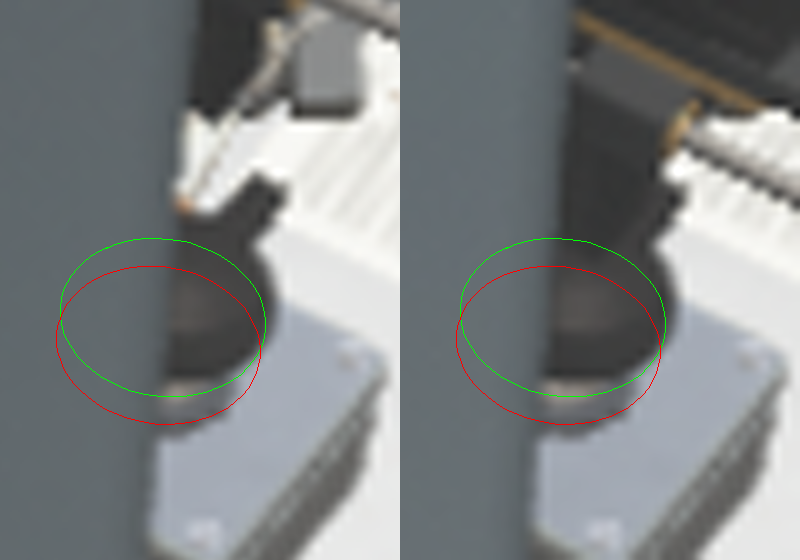

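Call:
move_arm(
  series="0 0 1 0 0 0; 0 0 2 0 0 0; 0 0 3 0 0 0; 0 0 4 0 0 0; 0 0 4 0 0 0",
)

```text
time: 5.13
position: [0.4889, -0.1735, 0.1134]
tool_rot: [0.536, 0.844, 0.0, -0.0]
ft_force: [-0.2, 0.3, 0.8]
grip_width: 0.0003
grip_force: 0.0
```

Call:
move_arm(
  series="0 0 1 0 0 0; 0 0 2 0 0 0; 0 0 3 0 0 0; 0 0 4 0 0 0; 0 0 4 0 0 0",
)

```text
time: 5.55
position: [0.4889, -0.1735, 0.1095]
tool_rot: [0.536, 0.844, 0.0, -0.0]
ft_force: [-0.0, -0.8, -0.8]
grip_width: 0.0008
grip_force: 0.0
```

```bash
python3 - <<'E'
from h import *
import cv2
print(robot.get_obs()["ft_force"],robot.get_obs()["moment"])
c=robot.camera("scene")
cv2.imwrite("pics/scene5.png",cv2.resize(c["img"][140:230,326:446,::-1],(800,600),interpolation=2))
E
```

```text
[-0.01522065 -0.76782866 -0.80203587] [-0.03561105 -0.1367642  -0.00977755]
```

View pics/scene5.png

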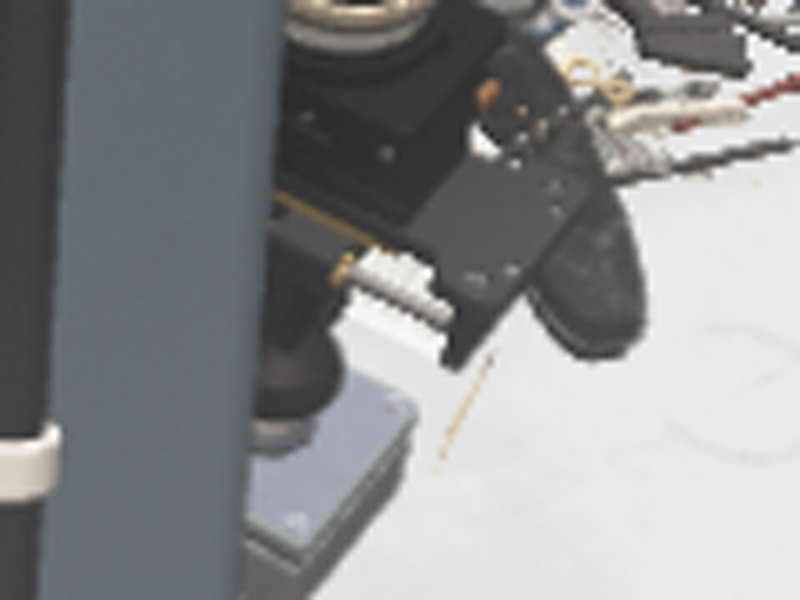

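```bash
python3 - <<'E'
from h import *
import cv2
o=robot.get_obs();p=np.array(o["position"]);r=R.from_quat(o["tool_rot"])
c=robot.camera("scene");T=c["world_to_cam"]
pr=lambda q:cv2.projectPoints(np.asarray(q,float),cv2.Rodrigues(T[:3,:3])[0],T[:3,3],c["mtx"],np.array(c["distortion"]))[0][:,0]
im=cv2.resize(c["img"][140:230,326:446,::-1],(800,600),interpolation=2)
def box(hx,hy,z0,z1,col):
    for z in(z0,z1):
        q=p+r.apply([[hx,hy,z],[hx,-hy,z],[-hx,-hy,z],[-hx,hy,z]])
        cv2.polylines(im,[((pr(q)-[326,140]+.5)*800/120).astype(int)],True,col,1)
box(.0375,.095,-.048,-.12,(0,0,255)); box(.0095,.015,.022,-.048,(0,255,0))
cv2.imwrite("pics/scene6.png",im)
print("cam at",-T[:3,:3].T@T[:3,3])
E
```

```text
cam at [-0.0490608   0.28400031  0.93157905]
```

View pics/scene6.png

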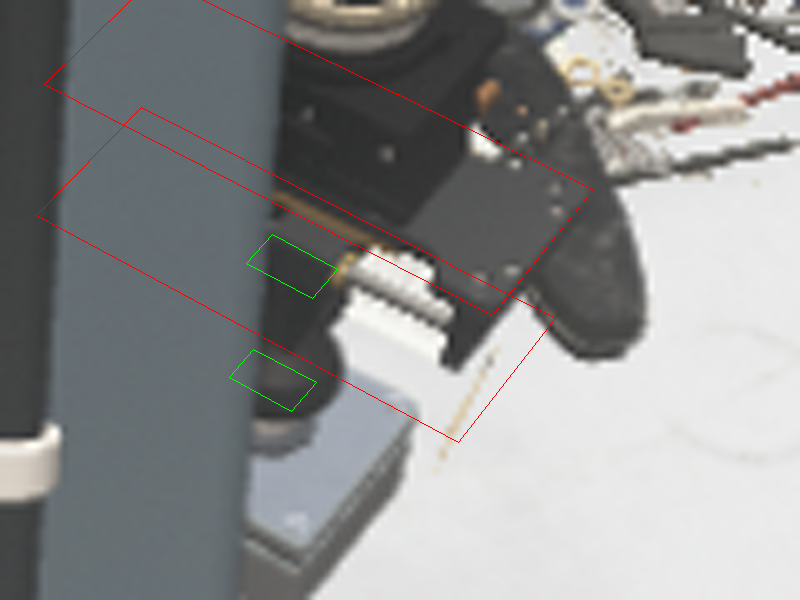

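Call:
move_arm(
  series="0 0 2 0 0 0; 0 0 4 0 0 0; 0 0 6 0 0 0; 0 0 8 0 0 0; 0 0 8 0 0 0",
)

```text
time: 6.07
position: [0.4891, -0.1736, 0.1017]
tool_rot: [0.536, 0.844, 0.0, 0.0]
ft_force: [-1.4, 1.0, 4.4]
grip_width: 0.0003
grip_force: 2.2
```

Call:
move_arm(
  series="0 0 2 0 0 0; 0 0 4 0 0 0; 0 0 4 0 0 0",
)

```text
time: 6.32
position: [0.4892, -0.1736, 0.0984]
tool_rot: [0.536, 0.844, 0.0, 0.0]
ft_force: [-1.8, -0.2, 6.2]
grip_width: 0.0004
grip_force: 3.3
```

```bash
python3 - <<'E'
from h import *
import cv2
o=robot.get_obs();print(o["ft_force"],o["moment"],o["grip_force"],o["position"])
c=robot.camera("scene")
a=cv2.imread("pics/scene5.png")[200:600,150:550]
b=cv2.resize(c["img"][140:230,326:446,::-1],(800,600),interpolation=2)[200:600,150:550]
cv2.imwrite("pics/cmp7.png",np.hstack([a,b]))
E
```

```text
[-1.80859064 -0.17460952  6.18422683] [ 0.12668047  0.11557607 -0.01488952] 3.3456045471393736 [ 0.48924393 -0.17359758  0.09844313]
```

View pics/cmp7.png

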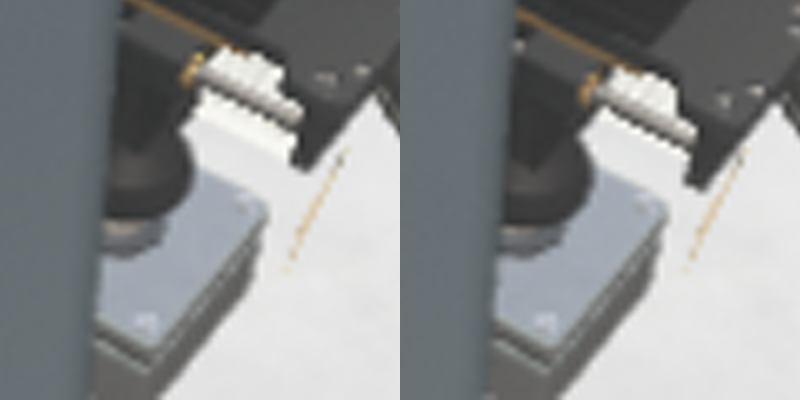

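Call:
move_arm(
  series="0 0 1 0 0 0; 0 0 2 0 0 0; 0 0 2 0 0 0",
)

```text
time: 6.62
position: [0.4892, -0.1736, 0.0964]
tool_rot: [0.536, 0.844, 0.0, 0.0]
ft_force: [-0.4, 1.2, 4.6]
grip_width: 0.0005
grip_force: 2.3
```

Call:
move_arm(
  series="0 0 1 0 0 0; 0 0 2 0 0 0; 0 0 2 0 0 0",
)

```text
time: 6.87
position: [0.4892, -0.1736, 0.0942]
tool_rot: [0.536, 0.844, 0.0, 0.0]
ft_force: [-0.6, 0.4, 6.1]
grip_width: 0.0004
grip_force: 3.1
```

Call:
move_arm(
  series="0 0 1 0 0 0; 0 0 2 0 0 0; 0 0 2 0 0 0",
)

```text
time: 7.12
position: [0.4892, -0.1736, 0.0921]
tool_rot: [0.536, 0.844, -0.0, 0.0]
ft_force: [-1.7, 1.0, 5.9]
grip_width: 0.0004
grip_force: 3.0
```

Call:
move_arm(
  series="0 0 1 0 0 0; 0 0 2 0 0 0; 0 0 2 0 0 0",
)

```text
time: 7.37
position: [0.4892, -0.1736, 0.0907]
tool_rot: [0.536, 0.844, -0.0, 0.0]
ft_force: [-1.6, 0.1, 9.9]
grip_width: 0.0004
grip_force: 4.8
```

Call:
move_arm(
  series="0 0 1 0 0 0; 0 0 2 0 0 0; 0 0 2 0 0 0",
)

```text
time: 7.62
position: [0.4894, -0.1737, 0.0904]
tool_rot: [0.536, 0.844, -0.0, 0.001]
ft_force: [-3.9, 2.3, 23.0]
grip_width: 0.0006
grip_force: 11.3
```

Call:
move_arm(
  series="0 0 -20 0 0 0; 0 0 -45 0 0 0; 0 0 -50 0 0 0; 0 0 -50 0 0 0",
)

```text
time: 7.95
position: [0.4903, -0.1742, 0.1392]
tool_rot: [0.536, 0.844, 0.0, 0.002]
ft_force: [-0.6, -0.3, 0.3]
grip_width: 0.0004
grip_force: 0.0
```

```bash
python3 - <<'E'
from h import *
import cv2
o=robot.get_obs();p=np.array(o["position"]);r=R.from_quat(o["tool_rot"]);print(p,o["ft_force"])
c=robot.camera("scene");T=c["world_to_cam"]
for t in("stop_top","ear_left","ear_right"):
    print(t,[(np.round(d["xyz"],3).tolist(),round(d["p"],2)) for d in robot.tip_of(c,t)[:1]])
a=cv2.imread("pics/scene1.png")[135:535,300:700]
b=cv2.resize(c["img"][133:253,286:446,::-1],(800,600),interpolation=2)[135:535,300:700]
cv2.imwrite("pics/cmp8.png",np.hstack([a,b]))
C=np.array([.49,-.172]);
def P(phi,rad,d):
    w=np.radians(25-phi);x=np.array([np.cos(w),np.sin(w)]);y=np.array([-x[1],x[0]])
    return C+rad*y+d*x
s=P(0,.044,-.035)
print("start");rel((*s,.13,115),(*s,.069,115))
E
```

```text
[ 0.49028093 -0.1742473   0.13915135] [-0.6196002  -0.34041997  0.27820953]
stop_top [([0.491, -0.169, 0.101], 0.68)]
ear_left [([0.472, -0.133, 0.088], 0.69)]
ear_right [([0.505, -0.21, 0.084], 0.7)]
start
[ 44.2 -32.8   6.5] [-0.1 -0.1  0.1]
[ 44.1 -32.7  67.5] [-0.1 -0.1  0.1]
```

View pics/cmp8.png

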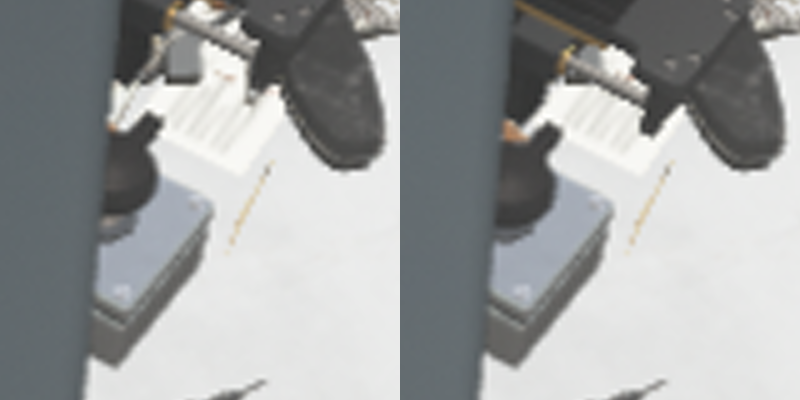

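Call:
move_arm(
  series="22 -16 3 0 0 0; 44 -33 6 0 0 0; 44 -33 6 0 0 0; 44 -33 20 0 0 0; 44 -33 35 0 0 0; 44 -33 50 0 0 0; 44 -33 60 0 0 0; 44 -33 68 0 0 0",
)

```text
time: 8.82
position: [0.4398, -0.1473, 0.0679]
tool_rot: [0.536, 0.844, -0.0, -0.002]
ft_force: [0.4, -0.8, 0.0]
grip_width: 0.0006
grip_force: 0.0
```

```bash
python3 - <<'E'
from h import *
o=robot.get_obs();print(o["position"],o["ft_force"])
c=robot.camera("scene")
for t in("stop_top","ear_left","ear_right","stop_box"):
    print(t,[(np.round(d["xyz"],3).tolist(),round(d["p"],2)) for d in robot.tip_of(c,t)[:1]])
C=np.array([.49,-.172])
def P(phi,rad,d):
    w=np.radians(25-phi);x=np.array([np.cos(w),np.sin(w)]);y=np.array([-x[1],x[0]])
    return C+rad*y+d*x
rel(*[(*P(f,.044,-.021),.069,115-f) for f in range(0,56,7)])
E
```

```text
[ 0.43975659 -0.14729461  0.06788015] [ 0.41255717 -0.79932144  0.03852868]
stop_top []
ear_left []
ear_right [([0.506, 0.136, 0.0], 0.66)]
stop_box [([0.492, -0.175, 0.001], 0.78)]
[ 1.3 13.4  0.7] [0.  0.  0.1]
[ 3.5 19.   0.7] [0.  0.  7.1]
[ 5.  24.7  0.7] [ 0.   0.  14.1]
[ 5.8 30.6  0.7] [ 0.   0.  21.1]
[ 5.9 36.6  0.7] [ 0.   0.  28.1]
[ 5.3 42.5  0.7] [ 0.   0.  35.1]
[ 3.9 48.3  0.7] [ 0.   0.  42.1]
[ 1.9 53.9  0.7] [ 0.   0.  49.1]
```

Call:
move_arm(
  series="1 7 0 0 0 0; 1 13 0 0 0 0; 3 19 0 0 0 7; 5 25 0 0 0 14; 6 31 0 0 0 21; 6 31 0 0 0 21",
)

```text
time: 9.57
position: [0.4676, -0.1287, 0.0702]
tool_rot: [0.682, 0.732, 0.0, 0.001]
ft_force: [-0.2, -0.6, -0.8]
grip_width: 0.0005
grip_force: 0.1
```

```bash
cat >>h.py <<'E'
C=np.array([.49,-.172])
def P(phi,rad,d):
    w=np.radians(25-phi);x=np.array([np.cos(w),np.sin(w)]);y=np.array([-x[1],x[0]])
    return C+rad*y+d*x
def look(ts=("stop_top","ear_left","ear_right","stop_box"),cams=("scene","top")):
    for n in cams:
        c=robot.camera(n)
        for t in ts:
            print(n,t,[(np.round(d["xyz"],3).tolist(),round(d["p"],2)) for d in robot.tip_of(c,t)[:1]])
E
python3 -c "
from h import *
look()
o=robot.get_obs();print(o['position'],o['ft_force'])
rel(*[(*P(f,.044,-.021),.069,115-f) for f in range(28,64,7)])"
```

```text
scene stop_top []
scene ear_left []
scene ear_right []
scene stop_box [([0.492, -0.174, 0.0], 0.65)]
top stop_top []
top ear_left []
top ear_right []
top stop_box []
[ 0.46595402 -0.12925813  0.06971039] [-0.06585266 -0.05217743 -0.38785934]
[1.9 5.5 0.7] [-0.   0.   7.1]
[ 3.4 11.3  0.7] [-0.   0.  14.1]
[ 4.2 17.2  0.7] [-0.   0.  21.1]
[ 4.3 23.1  0.7] [-0.   0.  28.1]
[ 3.7 29.   0.7] [-0.   0.  35.1]
[ 2.4 34.8  0.7] [-0.   0.  42.1]
```

Continue to ~56°.

Call:
move_arm(
  series="2 5 0 0 0 7; 3 11 0 0 0 14; 4 17 0 0 0 21; 4 23 0 0 0 28; 4 23 0 0 0 28",
)

```text
time: 10.48
position: [0.4896, -0.1236, 0.0697]
tool_rot: [0.839, 0.545, 0.0, 0.0]
ft_force: [-0.1, -0.0, -0.8]
grip_width: 0.0008
grip_force: 0.3
```

```bash
python3 -c "
from h import *
look()
o=robot.get_obs();print(o['position'],o['ft_force'],o['moment'])
rel(*[(*P(f,.044,-.021),.069,115-f) for f in range(42,64,7)])"
```

```text
scene stop_top [([0.38, -0.188, -0.001], 0.64)]
scene ear_left []
scene ear_right [([0.47, -0.215, 0.094], 0.57)]
scene stop_box [([0.491, -0.174, -0.004], 0.61)]
top stop_top [([0.486, -0.169, 0.113], 0.53)]
top ear_left []
top ear_right [([0.48, -0.212, 0.094], 0.41)]
top stop_box [([0.488, -0.173, -0.004], 0.51)]
[ 0.48842258 -0.12341801  0.069646  ] [-0.34369288  0.8659429  -0.32813798] [ 0.04954799 -0.02605978  0.00133438]
[-2.6 -5.   0.6] [-0.  -0.  -6.9]
[0.3 0.2 0.6] [-0.  -0.   0.1]
[2.5 5.7 0.6] [-0.  -0.   7.1]
[ 4.  11.5  0.6] [-0.  -0.  14.1]
```

```bash
python3 -c "
from h import *
rel(*[(*P(f,.046,-.021),.069,115-f) for f in range(42,-1,-7)],(*P(0,.046,-.035),.069,115))"
```

```text
[-0.6 -5.2  0.6] [-0.  -0.  -6.9]
[ -4.2 -10.3   0.7] [ -0.   -0.  -13.9]
[ -8.3 -14.9   0.7] [ -0.   -0.  -20.9]
[-12.9 -19.    0.7] [ -0.   -0.  -27.9]
[-18.1 -22.4   0.7] [ -0.   -0.  -34.9]
[-23.5 -25.2   0.7] [ -0.   -0.  -41.9]
[-29.3 -27.4   0.7] [ -0.   -0.  -48.9]
[-39.9 -36.6   0.7] [ -0.   -0.  -48.9]
```

Call:
move_arm(
  series="-1 -5 0 0 0 -7; -4 -10 0 0 0 -14; -8 -15 0 0 0 -21; -13 -19 0 0 0 -28; -18 -22 0 0 0 -35; -24 -25 0 0 0 -42; -29 -27 0 0 0 -49; -40 -37 0 0 0 -49",
)

```text
time: 11.65
position: [0.4407, -0.1463, 0.07]
tool_rot: [0.534, 0.845, 0.0, 0.002]
ft_force: [-0.4, -0.7, 0.1]
grip_width: 0.0004
grip_force: 0.0
```

Call:
move_arm(
  series="0 -5 -10 0 0 0; 0 -5 -40 0 0 0; 0 -5 -75 0 0 0; 0 -5 -75 0 0 0",
)

```text
time: 11.98
position: [0.4377, -0.1494, 0.1501]
tool_rot: [0.537, 0.844, 0.0, 0.006]
ft_force: [1.1, -0.5, 0.3]
grip_width: 0.0002
grip_force: 0.0
```

```bash
python3 -c "
from h import *
look(('stop_top','ear_left','ear_right','stop_box','round_top','square_top'))
rel((.521,.168,.13,115),(.521,.168,.08,115))"
```

```text
scene stop_top [([0.49, -0.172, 0.11], 0.39)]
scene ear_left []
scene ear_right []
scene stop_box [([0.493, -0.175, 0.0], 0.61)]
scene round_top [([0.521, 0.169, 0.077], 0.47)]
scene square_top [([0.497, 0.108, 0.071], 0.5)]
top stop_top []
top ear_left []
top ear_right []
top stop_box []
top round_top [([0.521, 0.171, 0.073], 0.62)]
top square_top [([0.494, 0.108, 0.071], 0.6)]
[248.4 212.5  14.5] [-0.  -0.   0.1]
[248.4 212.5  64.5] [-0.  -0.   0.1]
```

Call:
move_arm(
  series="249 212 15 0 0 0; 249 212 15 0 0 0; 249 212 15 0 0 0; 249 212 15 0 0 0; 249 212 15 0 0 0; 249 212 15 0 0 0; 249 212 15 0 0 0; 249 212 15 0 0 0",
)

```text
time: 13.35
position: [0.5207, 0.1711, 0.1295]
tool_rot: [0.536, 0.844, 0.0, 0.0]
ft_force: [0.6, -0.6, -0.0]
grip_width: 0.0007
grip_force: 0.0
```

```bash
python3 -c "
from h import *
look(('stop_top','ear_left','ear_right'))
rel((.521,.169,.13,115),(.521,.169,.069,115))"
```

```text
scene stop_top [([0.489, -0.173, 0.111], 0.72)]
scene ear_left [([0.473, -0.132, 0.098], 0.59)]
scene ear_right [([0.503, -0.212, 0.094], 0.55)]
top stop_top [([0.486, -0.17, 0.112], 0.66)]
top ear_left [([0.471, -0.138, 0.09], 0.5)]
top ear_right [([0.513, -0.211, 0.094], 0.69)]
[ 1.6  1.9 -0.3] [-0.1 -0.  -0. ]
[ 1.6  1.9 60.7] [-0.1 -0.  -0. ]
```

Stop is up and turned back. Descend on the round button.

Call:
move_arm(
  series="0 1 20 0 0 0; 0 1 40 0 0 0; 0 1 55 0 0 0; 0 1 60 0 0 0; 0 1 63 0 0 0; 0 1 65 0 0 0; 0 1 65 0 0 0",
)

```text
time: 14.33
position: [0.5213, 0.1679, 0.0652]
tool_rot: [0.537, 0.844, -0.0, 0.0]
ft_force: [-2.2, -1.5, 2.5]
grip_width: 0.0007
grip_force: 1.1
```

Call:
move_arm(
  series="0 0 2 0 0 0; 0 0 4 0 0 0; 0 0 6 0 0 0; 0 0 7 0 0 0; 0 0 7 0 0 0",
)

```text
time: 14.75
position: [0.5218, 0.1684, 0.0595]
tool_rot: [0.536, 0.844, 0.0, 0.001]
ft_force: [-3.6, -2.8, 13.7]
grip_width: 0.0009
grip_force: 6.8
```

Call:
move_arm(
  series="0 0 -10 0 0 0; 0 0 -40 0 0 0; 0 0 -80 0 0 0; 0 0 -100 0 0 0; 0 0 -100 0 0 0; 0 0 -100 0 0 0",
)

```text
time: 15.25
position: [0.5225, 0.1692, 0.1591]
tool_rot: [0.536, 0.844, 0.002, 0.002]
ft_force: [-0.5, 0.5, -1.5]
grip_width: 0.0007
grip_force: 0.0
```

```bash
python3 -c "
from h import *
look(('stop_top','ear_left','stop_box','start_box','round_top'),('scene',))
o=robot.get_obs();print(o['position'],o['ft_force'],o['time'])
print(robot.hand_in())"
```

```text
scene stop_top [([0.489, -0.174, 0.112], 0.76)]
scene ear_left [([0.472, -0.133, 0.095], 0.88)]
scene stop_box [([0.493, -0.176, 0.0], 0.75)]
scene start_box []
scene round_top [([0.493, -0.174, 0.0], 0.46)]
[0.52041569 0.16859937 0.15626062] [-0.45810122  0.11048306 -0.50650684] 15.55
the job is handed in; nothing more can be done
None
```

I latched the emergency stop and took the hand off, twisted it out with a fingertip until it popped up and turned back, then pressed the round restart button to its bottom stop and released it; I handed the job in at about 15.6 s and got no verdict back.

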